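Load the narrow label roll and click the width guide up to it

TASK

Load the label printer: lift the narrower of the two label rolls up and off its peg (the wider one stays hanging), set it gently on the cradle rollers in the open printer, between the two guide discs, and let go. Then slide the guide by its upright knob towards the roll, past the first click (for wide rolls), until its ball clicks into the second notch, close to the roll but not squeezing it. Finish still holding the knob with the guide resting in that notch, and leave everything else undisturbed.

Things in the scene. Friction and masses are not known exactly. Their poses are not given: they have to be found in the camera images.
- roll_narrow: the narrower roll of white paper labels on a brown cardboard core, 64 mm across, 30 mm wide, bore 36 mm, about 90 g. Origin at its centre; its own x axis is the roll's axis. At the start it hangs by its bore on one of the stand's two pegs, axis along the peg, centre 60 mm above the worktop
- roll_wide: the wider label roll, same 64 mm across and 36 mm bore, 50 mm wide, on the other peg. Origin at its centre, x axis along the roll's axis. Stays hanging
- roll_stand: grey bent-sheet stand, 110 mm deep (x), 220 wide (y), back plate 98 high at x = +53 mm; origin under its middle. Two 8 mm pegs at y = +60 and -60 mm run along -x, centre 74 mm up, to x = -34 mm where the tip turns up 12 mm. A hung roll (centre near stand x = 0, z = 60 mm) must be lifted 13 to 27 mm (20 is best), then drawn out 60 mm or more along the stand's -x
- printer: grey label printer 223 mm deep (x), 144 wide (y), lid standing open at its back (205 mm high, beyond x = +80 mm). Origin on the worktop under the middle of the roll bay; x points to its back, y to its left. The bay is open above from x = -58 to +95 mm; side walls 60 mm high, front deck 40. A fixed guide disc of 52 mm has its inner face at y = +45 mm; the sliding disc faces it
- cradle (a point): middle of the roll cradle: centre of a 64 mm roll that rests on the two rubber rollers, at printer x = 0, y = 0, z = 58 mm; axes as the printer's. The rollers, 12 mm thick, run along y at x = -21 and +21 mm, their centres 26 mm above the worktop, so a roll lies with its axis along the printer's y
- guide_travel (a joint): travel of the sliding guide along the printer's +y, towards the fixed disc (m): 0 open, at most 0.068; the gap between the discs is 90 mm less the travel. A spring ball drops into V notches 9 mm wide: first at 0.036 (wide rolls), second at 0.056 (narrow rolls, 4 mm play). Sliding takes 1 N, leaving a notch 8 N; in a notch the ball pulls the guide to its middle
- guide_knob (a point): upright knob of the sliding guide, on the rail in front of the bay: 12 mm thick (printer y), 24 long (x), 34 high. Origin on its middle, 12 mm below its top, at printer x = -80 mm, z = 83 mm, y = -47 mm + travel. The carriage under it (20 mm in y, 26 in x) begins 21 mm below the origin
- width_guide: the sliding guide as a whole: carriage on the rail, upright knob on it, and a web to its white disc in the bay, 52 mm across and 4 mm thick; origin under the carriage, at printer x = -80 mm, z = 40 mm, y = -47 mm + travel. Axes as the printer's. It pushes a roll that stands in its way along the cradle
- guide_disc (a point): centre of the sliding disc's face towards the roll, at printer x = 0, z = 58 mm, y = -45 mm + travel
- pump_bottle: white pump bottle of hand rub, 160 mm tall, loose bystander near the back between stand and printer; origin under it
- mug: white mug, 86 mm tall, loose bystander at the right; origin under it
Mind the look-alikes: they are no part of the job. What is shaped like the roll_narrow but red or yellow is not meant.

How it is judged (in metres and radians):
On the way, in this order (a step that is already met when the one before it is completed fails the run):
1. the narrow roll is up and off its peg, in the gripper (height (world z) of roll_narrow above 0.11 m and contact force between roll_narrow and roll_stand below 0.1 N and contact force between the fingers and roll_narrow above 1 N), for 0.1 s.
2. the narrow roll stands in the printer's cradle between the discs and is let go, the guide not yet in its second notch (x of roll_narrow in the frame of printer between -0.006 and 0.006 m and y of roll_narrow in the frame of printer below 0.032 m and y of roll_narrow in the frame of guide_disc above 0.013 m and z of roll_narrow in the frame of printer between 0.053 and 0.063 m and angle between the x axis of roll_narrow and the y axis of printer, either way round below 0.2 rad and contact force between the fingers and roll_narrow below 0.1 N and linear speed of roll_narrow below 0.05 m/s and value of joint guide_travel below 0.05 m), for 0.2 s.
At the end, for the whole second after the job is handed in: fingers hold the knob (over 2 N, grip within 3 cm of it), guide in the second notch (0.056 m, 2 mm either way); narrow roll at rest on the cradle between the discs (6 mm in x, 5 mm in height, 0.15 rad), untouched by fingers, pressed by the disc under 3 N; wide roll still on its peg (3 cm) (value of joint guide_travel between 0.054 and 0.058 m and contact force between the fingers and width_guide above 2 N and distance between the grasp point and guide_knob below 0.03 m and x of roll_narrow in the frame of printer between -0.006 and 0.006 m and y of roll_narrow in the frame of printer below 0.032 m and y of roll_narrow in the frame of guide_disc above 0.013 m and z of roll_narrow in the frame of printer between 0.053 and 0.063 m and angle between the x axis of roll_narrow and the y axis of printer, either way round below 0.15 rad and contact force between roll_narrow and width_guide below 3 N and contact force between the fingers and roll_narrow below 0.1 N and linear speed of roll_narrow below 0.03 m/s and height (world z) of roll_wide above 0.05 m and distance of roll_wide from where it was at the start of the episode below 0.03 m); the arm keeps its last pose, push and grip.
It fails at once if the wide roll is taken or knocked off its peg (distance of roll_wide from where it was at the start of the episode above 0.04 m).
It fails at once if the narrow roll is dropped (moves faster than 0.6 m/s with no finger on it) (contact force between the fingers and roll_narrow below 0.05 N and linear speed of roll_narrow above 0.6 m/s).
It fails at once if the hand rub is knocked about (distance of pump_bottle from where it was at the start of the episode above 0.03 m).
It fails at once if the mug is knocked about (distance of mug from where it was at the start of the episode above 0.03 m).
It also fails if it takes over 58 s, if anything falls off the work surface, if the arm or the gripper's body presses on something with over 40 N, if the wrist force passes 120 N, or if a joint passes its speed limit or range.

ROBOT

A 6-joint arm with a two-finger parallel gripper is mounted at the origin on a cart in front of the work surface, level with it; the furniture and walls round the work are solid. World frame = base frame: x ahead of the robot, y to its left, z up, the work surface at z = 0. Lengths are in mm, angles in degrees, forces in N, time in s.
With the tool pointing down it reaches from about 300 to 850 mm from the base axis. Payload 4.2 kg.
Tool frame: the origin (TCP) lies on the centre line of the jaws, within the pads' length; the fingertips stand 11 mm ahead of it and the grasp point (between the pads) lies 8 mm behind it; z points along the fingers, y is the line along which they close (so a half turn about z gives the same grasp; the last joint's range is limited). The gripper opens to 91 mm and grips with 3 to 60 N. Pads are 32 mm wide; open, the fingers measure 118 mm over their backs; the gripper's body (76 mm by 178 mm) begins 60 mm behind the grasp point.
Start: joints at [-1.146, 18.312, 89.639, -0, 72.044, -1.146], TCP at [575.015, 0, 224.976] pointing down, gripper open.
Joint ranges: [-177.97, 177.97], [-48.28, 115.42], [12.27, 149.76], [-77.06, 257.06], [2.81, 150.46], [-146.56, 146.56]. Speed limits (degrees/s): [147.25, 147.25, 180, 180, 180, 180].

INTERFACE

Orientations are given as [roll, pitch, yaw] about the fixed x, y, z axes, in that order (R = Rz(yaw) Ry(pitch) Rx(roll)).
In Python, from workcell import env, grab_frame, camera_model, models gives the robot as it stands.
- The arm moves only by the shell command python3 -m crank 'ROWS' [FORCE]. ROWS is text: rows parted by semicolons, each of 7 numbers parted by spaces: the closure, from -1 (fully open) to 1 (shut), so that 0 is half open, then the shift along the tool's x, y, z in mm, then the turn, a rotation vector about the tool's x, y, z in degrees. A call has 1 to 10 rows; each row shifts and turns the commanded pose from where the row before left it, along the tool's axes as they then stand; what a row does not reach is not made up. A row lasts 1/8 s, in which the tool goes at most 62.5 mm and 10.7 degrees, less where a joint would pass 70% of its speed; a pose out of reach is approached as far as the arm can. A call is refused whole if a number of a shift passes 62.5 or a number of a turn 10.7, either way. A call with a gripper value outside its range is refused whole. The fingers move at their own pace and stop on an object; FORCE is the grip in N (left out, the last holds). Time passes only in rows, so rows that do not move let the fingers close. It gives the time, the measured TCP pose, the force, the opening and the grip force at its end, in the units of the state.
- env.state(): the state, without advancing time (a new reading comes with each control period).
- grab_frame(name): name is "scene" or "side" or "wrist"; returns the picture (400x640x3 uint8, blue, green, red); there is no depth.
- camera_model(name): a dict with "K" (3x3 intrinsics, pixels), "k1" (the pictures are not rectified: a ray, as slopes to the right and down, at radius r is drawn at 1 + k1 r^2 times it, then the intrinsics apply), "R" (3x3) and "t" (3): a world point X has camera coordinates R X + t; the wrist camera has in their place "mount" (4x4, takes a point from camera to tool coordinates, whose origin is the TCP and whose axes are the flange's). Camera axes: x right, y down, z forward; pixel columns grow to the right and rows downward; lengths in mm; the calibration is good to about 2 mm. A picture is of the moment at which its call begins: read the wrist's pose just before it. camera_model takes no time and is no camera call.
- env.job_done(): hands the job in; it is judged then, once.
Trained networks look in the newest picture that a camera, given by its name, has taken for a name from the list of things; names that differ only in an ending like _2 or _b are one class to them, and where a whole thing is asked for, a point or a joint stands for the part that bears it (a point fixed in the world has none). Each returns a list of dicts, best first, with "p" (0 to 1); they miss things now and then, are a little off and sometimes report something else, mostly with a low value. They report only what shows in the picture. A call takes as long as a camera call. They do not tell look-alikes from the thing itself.
- models.search_frame(name, camera): "point" ([x, y, z] in mm, in world coordinates, good to about 4 mm: the middle of the surface that is visible of it).
The state is a dict: "time_s": time; "qpos": joint angles; "qvel": joint speeds; "effort": joint torques, N m; "ee_pos": TCP position; "ee_rot": TCP orientation; "force": force on the tool from outside, world axes, zero at the start; "torque": the same for the moment, N m; "gripper_width": finger opening in mm; "gripper_force": force on a finger pad.
Only numpy, scipy, OpenCV 4.12 (cv2) and the standard library are available. Lean on these libraries where they do the work, as an engineer would, in place of code of your own. Each camera call takes 0.05 s, during which the arm holds its last target. There are 200 camera calls.

## Working session

There is one attempt and no reset: what is moved stays moved. The work goes in short steps, Python scripts to look and compute and a shell command to move; the robot and the scene stay as the last step left them, time stands still between calls to the robot, and variables do not carry over. Pictures are saved under pics/ and viewed, at most 10 in all, crops included, and the job is handed in when it is done.

```bash
mkdir -p pics; ls; python3 - <<'E'
from workcell import env, grab_frame, camera_model, models
import cv2, numpy as np
for c in ["scene","side"]:
    cv2.imwrite(f"pics/{c}0.png",grab_frame(c))
    m=camera_model(c); print(c,np.round(-m["R"].T@m["t"]),m["k1"])
    for n in ["roll_narrow","roll_wide","roll_stand","printer","guide_knob","pump_bottle","mug","width_guide","guide_disc"]:
        try: print(n,[(np.round(d["point"]).tolist(),round(d["p"],2)) for d in models.search_frame(n,c)])
        except Exception as e: print(n,e)
print(env.state())
E
```

```text
pics
scene [  -6. -708.  666.] -0.015511665140684135
roll_narrow [([636.0, -246.0, 39.0], 0.93), ([504.0, -21.0, 42.0], 0.81), ([492.0, -156.0, 76.0], 0.74), ([483.0, 113.0, 68.0], 0.34)]
roll_wide [([469.0, -276.0, 82.0], 0.83)]
roll_stand [([505.0, -220.0, 6.0], 0.76), ([480.0, 107.0, 60.0], 0.66)]
printer [([548.0, 112.0, 50.0], 0.83)]
guide_knob [([475.0, 107.0, 61.0], 0.88)]
pump_bottle [([654.0, -136.0, 80.0], 0.68)]
mug []
width_guide [([477.0, 106.0, 60.0], 0.61)]
guide_disc [([477.0, 110.0, 63.0], 0.65)]
side [ 162. -821.  692.] -0.025104295832229204
roll_narrow [([495.0, -158.0, 79.0], 0.73), ([508.0, -29.0, 43.0], 0.58), ([626.0, -236.0, 31.0], 0.52)]
roll_wide [([471.0, -280.0, 84.0], 0.77), ([556.0, 113.0, 50.0], 0.26)]
roll_stand [([496.0, -235.0, 3.0], 0.73), ([377.0, -398.0, 56.0], 0.73)]
printer [([560.0, 109.0, 55.0], 0.64)]
guide_knob [([482.0, 109.0, 62.0], 0.56)]
pump_bottle [([652.0, -137.0, 83.0], 0.81), ([484.0, 105.0, 62.0], 0.28)]
mug [([380.0, -397.0, 55.0], 0.94)]
width_guide [([484.0, 108.0, 59.0], 0.92)]
guide_disc [([485.0, 106.0, 64.0], 0.78)]
{'time_s': 1.0, 'qpos': array([-1.14647267e+00,  1.83107356e+01,  8.96376157e+01,  2.55534612e-03,
        7.20458666e+01, -1.14683950e+00]), 'qvel': array([-0.09382748,  0.05129298, -0.04215467,  0.04942154, -0.11227969,
        0.07837555]), 'effort': array([ 1.04890037e-04, -4.12351906e+01, -2.32235330e+01,  7.30076130e-02,
        3.75756773e-02,  2.57257096e-07]), 'ee_pos': array([5.75015004e+02, 8.65324360e-03, 2.24997006e+02]), 'ee_rot': array([ 1.79994170e+02, -2.31477585e-03,  8.99995794e+01]), 'force': array([ 0.05345129, -0.53507905, -0.21465491]), 'torque': array([ 0.03023735, -0.02175854,  0.04407138]), 'gripper_force': 0.0, 'gripper_width': 91.23242785455514}
```

View pics/scene0.png

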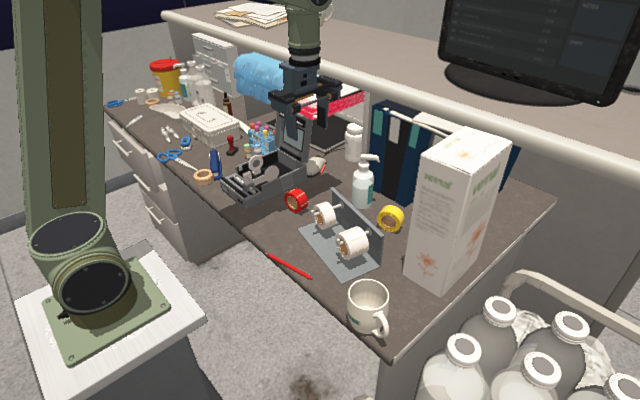

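View pics/side0.png

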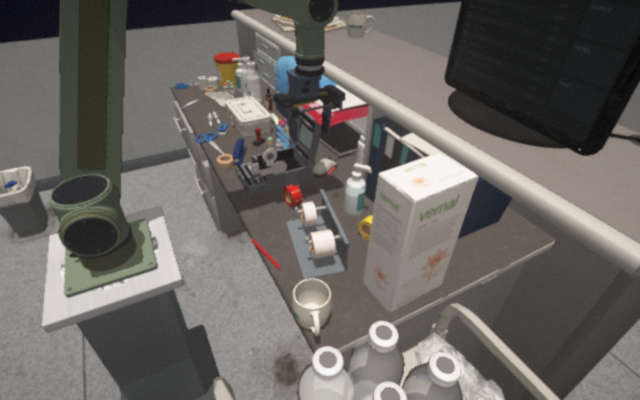

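The narrow roll (scene image, near pixel (323,213)) is on the peg nearest the printer. The wide roll is at (350,243), and the red (297,200) and yellow (391,218) rolls are decoys. I'll move to a viewpoint above the stand to measure it with the wrist camera.

```bash
python3 -m crank '-1 -45 -30 -20 0 0 0;-1 -45 -30 -20 0 0 0;-1 -45 -30 -20 0 0 0;-1 -45 -20 -20 0 0 0;-1 0 0 0 0 0 0'
cat > h.py <<'E'
from workcell import env, grab_frame, camera_model, models
import cv2, numpy as np
from scipy.spatial.transform import Rotation as Ro
def cam(c):
    m=camera_model(c)
    if "mount" not in m: return m["K"],m["k1"],np.array(m["R"]),np.array(m["t"])
    s=env.state(); T=np.eye(4); T[:3,:3]=Ro.from_euler("xyz",s["ee_rot"],degrees=True).as_matrix(); T[:3,3]=s["ee_pos"]
    W=np.linalg.inv(T@np.array(m["mount"])); return m["K"],m["k1"],W[:3,:3],W[:3,3]
def proj(C,X):
    K,k1,R,t=C; p=np.atleast_2d(X)@R.T+t; u=p[:,:2]/p[:,2:]; u=u*(1+k1*(u**2).sum(1,keepdims=True))
    return u@np.array(K)[:2,:2].T+np.array(K)[:2,2]
def ray(C,uv,z):  # pixels -> world point on plane z
    K,k1,R,t=C; d=(np.atleast_2d(uv)-np.array(K)[:2,2])@np.linalg.inv(np.array(K)[:2,:2]).T; u=d.copy()
    for _ in range(10): u=d/(1+k1*(u**2).sum(1,keepdims=True))
    w=np.c_[u,np.ones(len(u))]@R; o=-R.T@t; return o+w*((z-o[2])/w[:,2])[:,None]
def look(name,things=()):
    C=cam("wrist"); im=grab_frame("wrist"); cv2.imwrite(f"pics/{name}.png",im)
    import pickle; pickle.dump(C,open(f"pics/{name}.pkl","wb"))
    for n in things: print(n,[(np.round(d["point"],1).tolist(),round(d["p"],2)) for d in models.search_frame(n,"wrist")])
    return C,im
E
python3 - <<'E'
from h import *
C,im=look("w1",["roll_narrow","roll_wide","roll_stand","pump_bottle"])
print(camera_model("wrist"), env.state()["ee_pos"], env.state()["ee_rot"])
E
```

```text
time_s: 1.62
ee_pos: [464.5, -182.6, 306.8]
ee_rot: [179.8, 0.1, 89.7]
force: [-0.3, 0.2, 0.0]
gripper_width: 91.4
gripper_force: 0.0
roll_narrow [([500.3, -136.9, 86.0], 0.87), ([510.0, -15.8, 56.8], 0.78), ([634.5, -236.6, 56.0], 0.74)]
roll_wide [([482.6, -251.0, 85.4], 0.92)]
roll_stand [([513.9, -191.8, 6.2], 0.73)]
pump_bottle [([652.9, -119.6, 106.8], 0.91)]
{'K': array([[280.78358392,   0.        , 321.0602499 ],
       [  0.        , 280.78358392, 196.04041357],
       [  0.        ,   0.        ,   1.        ]]), 'k1': 0.003078923858943655, 'mount': array([[ 6.81059700e-05, -9.59077572e-01, -2.83143436e-01,
         7.90837278e+01],
       [ 9.99999944e-01,  1.57833451e-04, -2.94086129e-04,
         4.70832203e-01],
       [ 3.26740916e-04, -2.83143400e-01,  9.59077530e-01,
        -1.60680765e+02],
       [ 0.00000000e+00,  0.00000000e+00,  0.00000000e+00,
         1.00000000e+00]])} [ 465.18914514 -178.88684617  304.17562791] [-1.79929482e+02 -5.60627652e-02  9.00879832e+01]
```

View pics/w1.png

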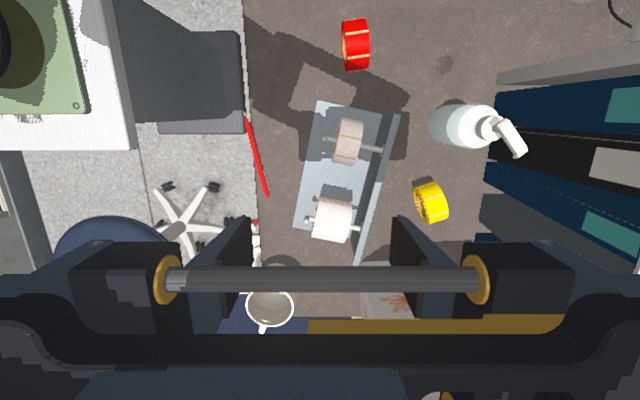

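```bash
cat > ov.py <<'E'
from h import *
import pickle
def stand(x,y,yaw):
    c,s=np.cos(np.radians(yaw)),np.sin(np.radians(yaw)); R=np.array([[c,-s,0],[s,c,0],[0,0,1]])
    L=[[(-55,-110,2),(-55,110,2),(55,110,2),(55,-110,2),(-55,-110,2)],[(55,110,2),(55,110,98),(55,-110,98),(55,-110,2)]]
    for py,w in((60,0),(-60,0)): L+=[[(53,py,74),(-34,py,74),(-34,py,86)]]
    a=np.linspace(0,2*np.pi,40)
    for py,w in((60,15),(-60,25)):
        for sx in(-w,w): L+=[[(sx,py+32*np.cos(t),60+32*np.sin(t)) for t in a]]
    return [np.array(l)@R.T+[x,y,0] for l in L]
def draw(name,L,out,box=None,f=3):
    C=pickle.load(open(f"pics/{name}.pkl","rb")); im=cv2.imread(f"pics/{name}.png")
    x0,y0,x1,y1=box; im=cv2.resize(im[y0:y1,x0:x1],None,fx=f,fy=f,interpolation=cv2.INTER_CUBIC)
    for l in L: cv2.polylines(im,[np.int32((proj(C,l)-[x0,y0]+.5)*f*16)],False,(0,0,255),1,cv2.LINE_AA,4)
    cv2.imwrite(f"pics/{out}.png",im)
E
python3 - <<'E'
from ov import *
C=pickle.load(open("pics/w1.pkl","rb"))
P=ray(C,[(318,100),(293,228)],2); print(P)
d=P[0]-P[1]; print(np.linalg.norm(d)); yaw=np.degrees(np.arctan2(-d[0],d[1])); c,s=np.cos(np.radians(yaw)),np.sin(np.radians(yaw))
m=P.mean(0)+55*np.array([c,s,0]); print(m,yaw)
draw("w1",stand(m[0],m[1],yaw),"w1o",(240,80,440,280),3)
E
```

```text
[[ 461.59831609  -84.45555704    2.        ]
 [ 415.1915014  -301.05466701    2.        ]]
221.5147103228866
[ 492.17441184 -204.27748363    2.        ] -12.092915794457381
```

View pics/w1o.png

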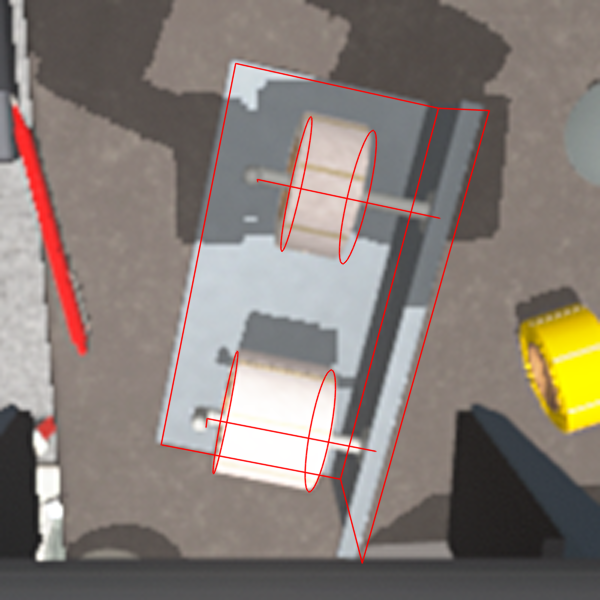

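```bash
python3 -m crank '-1 18 18.5 52 0 0 0;-1 18 18.5 53 0 0 0;-1 0 0 0 0 0 6;-1 0 0 0 0 0 6;-1 0 0 0 0 0 0;-1 0 0 0 0 0 0;-1 0 0 0 0 0 0'
python3 - <<'E'
from ov import *
s=env.state(); print(s["ee_pos"],s["ee_rot"])
C,im=look("w2",["roll_narrow"])
s=env.state(); print(s["ee_pos"],s["ee_rot"])
draw("w2",stand(489.5,-202.3,-12.1),"w2o",(190,20,450,240),3)
E
```

```text
time_s: 2.75
ee_pos: [502.1, -143.8, 200.0]
ee_rot: [180.0, -0.0, 78.1]
force: [0.2, -0.3, 0.7]
gripper_width: 91.2
gripper_force: 0.0
[ 502.09239115 -143.78563703  200.0005464 ] [ 1.79989212e+02 -1.48277217e-03  7.80641041e+01]
roll_narrow [([637.2, -224.7, 56.7], 0.84), ([513.5, -16.1, 57.2], 0.82), ([503.0, -130.7, 86.6], 0.63)]
[ 502.02111912 -143.97265421  200.0929178 ] [ 1.79982141e+02 -3.72165556e-04  7.80241503e+01]
```

View pics/w2o.png

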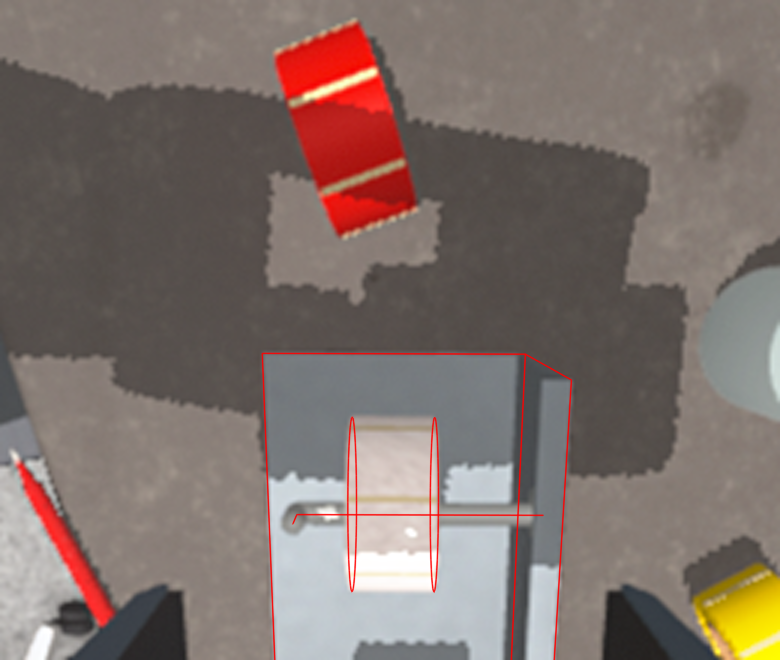

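```bash
python3 -m crank '-0.1 24 0 0 0 0 0;-0.1 0 0 40 0 0 0;-0.1 0 0 30 0 0 0;-0.1 0 0 0 0 0 0;-0.1 0 0 0 0 0 0' 25
python3 - <<'E'
from ov import *
C,im=look("w3"); 
draw("w3",stand(489.5,-202.3,-12.1),"w3o",(190,60,450,260),3)
E
```

```text
time_s: 3.48
ee_pos: [507.9, -120.9, 131.1]
ee_rot: [179.9, 0.0, 78.0]
force: [0.2, -0.5, 0.4]
gripper_width: 50.5
gripper_force: 0.0
```

View pics/w3o.png

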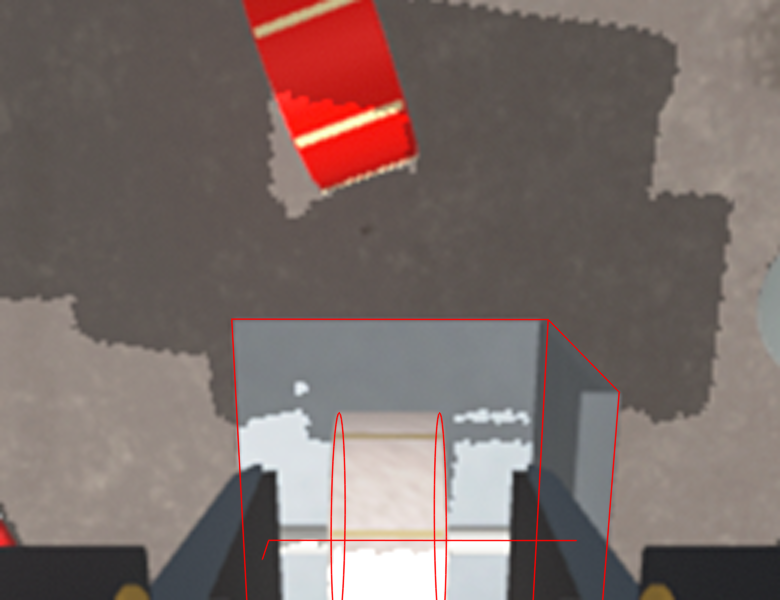

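The fingers straddle the roll (pixels 335–445, peg at row 540), and the stand model matches the picture. I'll descend and grip.

```bash
python3 -m crank '-0.1 0 0 30 0 0 0;-0.1 0 0 23 0 0 0;-0.1 0 0 0 0 0 0;1 0 0 0 0 0 0;1 0 0 0 0 0 0;1 0 0 0 0 0 0;1 0 0 0 0 0 0;1 0 0 0 0 0 0' 25
```

```text
time_s: 4.53
ee_pos: [507.7, -120.7, 78.0]
ee_rot: [179.9, 0.0, 78.0]
force: [-0.9, 1.0, 6.3]
gripper_width: 30.0
gripper_force: 24.8
```

```bash
python3 -m crank '1 0 0 -10 0 0 0;1 0 0 -10 0 0 0;1 0 0 0 0 0 0;1 0 0 0 0 0 0' 25
```

```text
time_s: 5.03
ee_pos: [506.9, -120.5, 96.9]
ee_rot: [-180.0, -0.0, 78.0]
force: [0.9, 0.1, -1.3]
gripper_width: 29.9
gripper_force: 24.8
```

```bash
python3 -m crank '1 0 -15 0 0 0 0;1 0 -20 0 0 0 0;1 0 -20 0 0 0 0;1 0 -20 0 0 0 0;1 0 0 -30 0 0 0;1 0 0 -40 0 0 0;1 0 0 -40 0 0 0;1 0 0 0 0 0 0;1 0 0 0 0 0 0' 25
python3 - <<'E'
from h import *
C,im=look("w4",["roll_narrow","roll_wide"])
grab_frame("scene");print([(np.round(d["point"]),d["p"]) for n in ["roll_narrow","roll_wide"] for d in models.search_frame(n,"scene")])
E
```

```text
time_s: 6.15
ee_pos: [432.2, -104.6, 205.9]
ee_rot: [-179.9, -0.0, 78.0]
force: [-0.4, 0.3, -1.2]
gripper_width: 30.1
gripper_force: 24.8
roll_narrow [([431.2, -105.2, 211.6], 0.9), ([634.7, -225.4, 52.5], 0.87), ([507.4, -14.6, 57.3], 0.73)]
roll_wide []
[(array([ 636., -245.,   41.]), 0.84), (array([ 418., -147.,  199.]), 0.73), (array([502., -29.,  35.]), 0.52), (array([ 467., -271.,   84.]), 0.91), (array([ 650., -133.,   82.]), 0.31)]
```

View pics/w4.png

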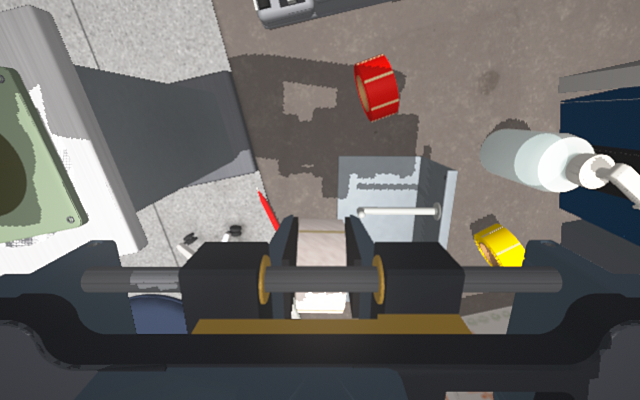

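```bash
python3 -m crank '1 0 0 -9 0 0 -10.2;1 0 0 -9 0 0 -10.2;1 0 0 -9 0 0 -10.2;1 0 0 -9 0 0 -10.2;1 0 0 -9 0 0 -10.2;1 0 0 -9 0 0 -10.2;1 0 0 -9 0 0 -10.2;1 0 0 -9 0 0 -10.2;1 0 0 -9 0 0 -10.2;1 0 0 -9 0 0 -10.2' 25
python3 -m crank '1 -20 40 0 0 0 0;1 -22 45 0 0 0 0;1 -22 45 0 0 0 0;1 -22 45 0 0 0 0;1 -22 40 0 0 0 0;1 0 0 0 0 0 0;1 0 0 0 0 0 0;1 0 0 0 0 0 0' 25
python3 - <<'E'
from h import *
s=env.state(); print(s["qpos"])
C,im=look("w5",["printer","guide_knob","guide_disc","width_guide"])
cv2.imwrite("pics/w5c.png",cv2.resize(im[0:300,120:520],None,fx=2,fy=2,interpolation=cv2.INTER_CUBIC))
E
```

```text
time_s: 7.7
ee_pos: [433.5, -104.9, 296.7]
ee_rot: [180.0, -0.1, -179.7]
force: [-0.4, 0.9, -1.2]
gripper_width: 30.0
gripper_force: 24.8
time_s: 8.7
ee_pos: [541.2, 109.0, 297.0]
ee_rot: [-180.0, -0.0, 179.9]
force: [-0.7, -0.3, -0.6]
gripper_width: 29.9
gripper_force: 24.8
[ 1.02084460e+01  1.41471775e+01  8.51882857e+01 -2.07125652e-02
  8.06871316e+01 -7.97161100e+01]
printer [([507.1, 153.7, 28.2], 0.6), ([451.0, 111.9, 81.5], 0.16)]
guide_knob [([450.7, 113.4, 81.4], 0.9)]
guide_disc [([450.9, 110.0, 79.9], 0.8)]
width_guide [([450.0, 112.7, 84.4], 0.59)]
```

View pics/w5c.png

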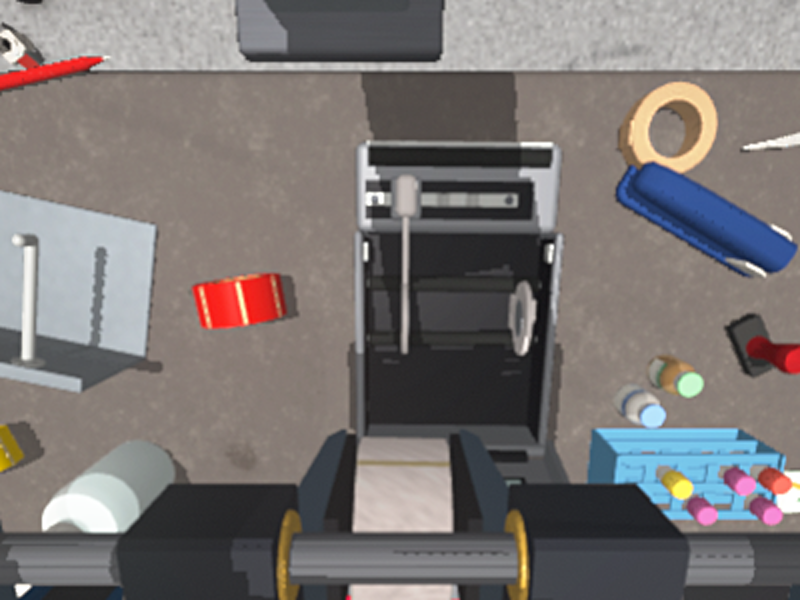

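```bash
cat >> ov.py <<'E'
def printer(x,y,yaw,t):
    c,s=np.cos(np.radians(yaw)),np.sin(np.radians(yaw)); R=np.array([[c,-s,0],[s,c,0],[0,0,1]])
    a=np.linspace(0,2*np.pi,40); k=-47+t
    box=lambda x0,x1,y0,y1,z:[(x0,y0,z),(x0,y1,z),(x1,y1,z),(x1,y0,z),(x0,y0,z)]
    L=[box(-58,95,-72,72,60),box(-92,-68,k-6,k+6,95),box(-92,-68,k-6,k+6,62)]
    for yy in (45,-45+t): L+=[[(26*np.cos(q),yy,58+26*np.sin(q)) for q in a]]
    for xx in (-21,21): L+=[[(xx,-60,32),(xx,60,32)]]
    return [np.array(l)@R.T+[x,y,0] for l in L]
E
python3 - <<'E'
from ov import *
C=pickle.load(open("pics/w5.pkl","rb")); px=lambda u,v:(120+u/2-.25,v/2-.25)
print(ray(C,[px(358,143),px(559,144)],40).round(1)); print("wall60",ray(C,[px(357,236),px(561,236),px(358,430),px(546,430)],60).round(1))
print("knob",ray(C,[px(405.5,182)],95).round(1)); 
P=ray(C,[px(358,143),px(559,144)],40); print(np.linalg.norm(P[1]-P[0]))
print("disc",ray(C,[px(520,318)],58).round(1))
E
```

```text
[[405.9  77.2  40. ]
 [406.8 214.9  40. ]]
wall60 [[467.   76.6  60. ]
 [467.2 215.7  60. ]
 [607.7  73.9  60. ]
 [607.8 215.4  60. ]]
knob [[435.1 109.5  95. ]]
137.74843468354035
disc [[523.6 191.4  58. ]]
```

```bash
python3 - <<'E'
from ov import *
draw("w5",printer(525,145,-0.5,10),"w5o",(280,50,420,230),4)
E
```

```text
(no output)
```

View pics/w5o.png

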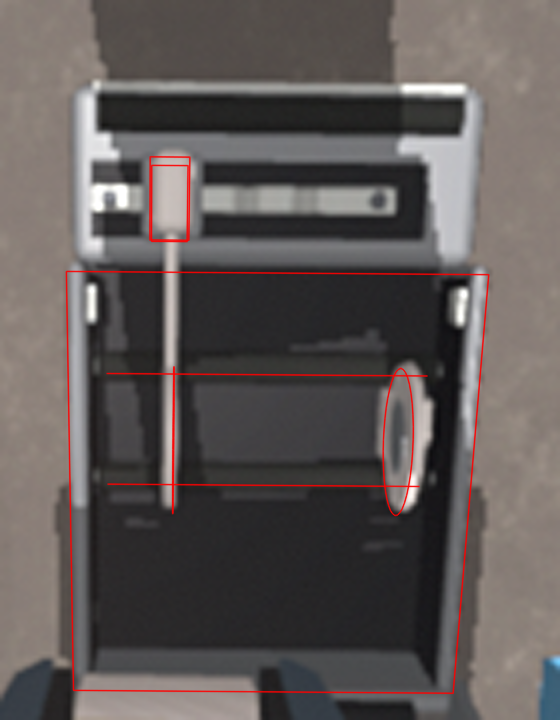

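```bash
python3 - <<'E'
from ov import *
s=env.state(); print(s["ee_pos"],s["ee_rot"])
m=camera_model("wrist"); W=np.linalg.inv(np.array(m["mount"])); C=(m["K"],m["k1"],W[:3,:3],W[:3,3])
a=np.linspace(0,2*np.pi,360)
for dx in (-28,-26,-24,-22,-20):
    for dz in (15,17,19):
        P=[(dx+32*np.cos(t),-15,dz+32*np.sin(t)) for t in a]; print(dx,dz,proj(C,P)[:,1].min().round(1),end=" | ")
im=cv2.imread("pics/w5.png"); print(); print(im[205:232,312].sum(1), im[205:232,330].sum(1))
E
```

```text
[541.46032004 109.46241157 297.22747833] [1.79998485e+02 2.38875571e-02 1.79946121e+02]
-28 15 226.3 | -28 17 225.3 | -28 19 224.2 | -26 15 223.7 | -26 17 222.7 | -26 19 221.7 | -24 15 221.1 | -24 17 220.1 | -24 19 219.1 | -22 15 218.5 | -22 17 217.5 | -22 19 216.5 | -20 15 215.9 | -20 17 214.9 | -20 19 213.9 | 
[124 126 128 124 123 123 137 195 232 231 229 229 227 301 397 429 434 437
 445 450 451 464 474 478 468 418 372] [118 120 122 118 120 119 118 183 232 232 228 229 226 263 363 424 435 444
 450 446 446 455 469 472 473 432 367]
```

```bash
python3 -m crank '1 20.5 20 20 0 0 0;1 20.5 20 40 0 0 0;1 0 0 50 0 0 0;1 0 0 40 0 0 0;1 0 0 10 0 0 0;1 0 0 0 0 0 0;1 0 0 0 0 0 0' 25
python3 - <<'E'
from h import *
C,im=look("w6",["guide_knob","guide_disc","printer"])
E
```

```text
time_s: 9.82
ee_pos: [502.1, 150.3, 138.8]
ee_rot: [179.9, 0.2, 180.0]
force: [-0.6, 0.3, -0.5]
gripper_width: 30.0
gripper_force: 24.8
guide_knob [([450.8, 118.3, 72.2], 0.94)]
guide_disc [([447.7, 112.4, 66.6], 0.74)]
printer [([467.4, 145.8, 36.8], 0.93), ([451.3, 111.9, 66.5], 0.46), ([503.4, 153.3, 148.7], 0.15)]
```

```bash
python3 - <<'E'
from ov import *
C=pickle.load(open("pics/w6.pkl","rb")); im=cv2.imread("pics/w6.png").astype(int).sum(2)
for L in [printer(523,145.5,-.5,10)]:
    k=proj(C,L[1][:4]); b=proj(C,L[2][:4]); print("knob top",k.round(1).tolist()); print("knob low",b.round(1).tolist()); print("bay",proj(C,L[0][:4]).round(1).tolist()); print("roller",proj(C,L[-2]).round(1).tolist(),proj(C,L[-1]).round(1).tolist())
u=int(k[:,0].mean()); v=int(k[:,1].mean()); print("col",u,list(zip(range(v-22,v+30),im[v-22:v+30,u]))); print("row",v,list(zip(range(u-22,u+22),im[v,u-22:u+22])))
E
```

```text
knob top [[255.9, 125.3], [272.9, 125.4], [274.3, 159.3], [257.8, 159.1]]
knob low [[264.9, 123.5], [279.5, 123.6], [280.5, 153.0], [266.3, 152.9]]
bay [[233.5, 163.9], [400.9, 165.4], [387.5, 314.4], [245.6, 313.4]]
roller [[257.0, 196.0], [377.8, 197.0]] [[259.3, 234.9], [375.2, 235.8]]
col 265 [(120, np.int64(688)), (121, np.int64(600)), (122, np.int64(416)), (123, np.int64(501)), (124, np.int64(632)), (125, np.int64(554)), (126, np.int64(485)), (127, np.int64(547)), (128, np.int64(582)), (129, np.int64(605)), (130, np.int64(620)), (131, np.int64(628)), (132, np.int64(630)), (133, np.int64(628)), (134, np.int64(628)), (135, np.int64(628)), (136, np.int64(627)), (137, np.int64(630)), (138, np.int64(629)), (139, np.int64(626)), (140, np.int64(628)), (141, np.int64(627)), (142, np.int64(627)), (143, np.int64(624)), (144, np.int64(625)), (145, np.int64(627)), (146, np.int64(627)), (147, np.int64(626)), (148, np.int64(627)), (149, np.int64(624)), (150, np.int64(627)), (151, np.int64(624)), (152, np.int64(622)), (153, np.int64(623)), (154, np.int64(622)), (155, np.int64(611)), (156, np.
[... 619 characters left out ...]
5, np.int64(606)), (256, np.int64(605)), (257, np.int64(599)), (258, np.int64(511)), (259, np.int64(482)), (260, np.int64(571)), (261, np.int64(592)), (262, np.int64(610)), (263, np.int64(619)), (264, np.int64(623)), (265, np.int64(627)), (266, np.int64(631)), (267, np.int64(631)), (268, np.int64(632)), (269, np.int64(635)), (270, np.int64(629)), (271, np.int64(612)), (272, np.int64(583)), (273, np.int64(547)), (274, np.int64(481)), (275, np.int64(415)), (276, np.int64(466)), (277, np.int64(523)), (278, np.int64(479)), (279, np.int64(436)), (280, np.int64(403)), (281, np.int64(401)), (282, np.int64(408)), (283, np.int64(412)), (284, np.int64(396)), (285, np.int64(330)), (286, np.int64(286))]
```

```bash
python3 -m crank '1 1.5 0 20 0 0 0;1 0 0 20 0 0 0;1 0 0 12 0 0 0;1 0 0 4 0 0 0;1 0 0 0 0 0 0;1 0 0 0 0 0 0' 25
```

```text
time_s: 10.78
ee_pos: [499.7, 150.2, 81.6]
ee_rot: [180.0, 0.1, 180.0]
force: [-0.5, 0.2, -1.5]
gripper_width: 30.0
gripper_force: 24.8
```

```bash
python3 -m crank '1 0 0 2 0 0 0;1 0 0 2 0 0 0;1 0 0 0 0 0 0' 25
```

```text
time_s: 11.15
ee_pos: [499.3, 150.1, 77.1]
ee_rot: [180.0, 0.0, 180.0]
force: [0.1, -0.5, 0.2]
gripper_width: 29.9
gripper_force: 24.8
```

```bash
python3 -m crank '1 0 0 0.5 0 0 0;1 0 0 0.5 0 0 0;1 0 0 0 0 0 0' 25; python3 -m crank '1 0 0 0.5 0 0 0;1 0 0 0.5 0 0 0;1 0 0 0 0 0 0' 25
```

```text
time_s: 11.52
ee_pos: [499.9, 150.2, 76.6]
ee_rot: [180.0, 0.1, -180.0]
force: [0.5, -1.0, 5.3]
gripper_width: 29.4
gripper_force: 24.8
time_s: 11.9
ee_pos: [500.1, 150.2, 76.5]
ee_rot: [180.0, 0.2, -180.0]
force: [-1.4, 0.3, 10.3]
gripper_width: 30.0
gripper_force: 24.8
```

```bash
python3 -m crank '1 0 0 -1 0 0 0;1 0 0 0 0 0 0;0.12 0 0 0 0 0 0;0.12 0 0 0 0 0 0;0.12 0 0 0 0 0 0;0.12 0 0 0 0 0 0;0.12 0 0 0 0 0 0' 10
```

```text
time_s: 12.78
ee_pos: [499.1, 150.1, 75.9]
ee_rot: [-180.0, -0.0, -180.0]
force: [-0.5, -0.7, 0.7]
gripper_width: 40.1
gripper_force: 0.0
```

```bash
python3 -m crank '0.12 0 0 -15 0 0 0;0.12 0 0 -35 0 0 0;0.12 0 0 -40 0 0 0;0.12 0 0 -30 0 0 0;0.12 0 0 0 0 0 0;0.12 0 0 0 0 0 0' 20
python3 - <<'E'
from ov import *
s=env.state(); print(s["ee_pos"],s["ee_rot"],s["force"],s["gripper_width"])
C,im=look("w7",["roll_narrow","guide_knob","guide_disc"])
L=printer(523,146,-.5,10.5)
a=np.linspace(0,2*np.pi,60)
for w in(-15,15): L+=[np.array([(523+32*np.cos(t),150.5+w,58+32*np.sin(t)) for t in a])]
draw("w7",L,"w7o",(190,50,450,250),3)
E
```

```text
time_s: 13.52
ee_pos: [498.5, 149.9, 195.5]
ee_rot: [-180.0, -0.1, 180.0]
force: [-0.1, 0.0, 0.0]
gripper_width: 40.0
gripper_force: 0.0
[498.53496947 149.89951655 195.52289619] [-1.79984231e+02 -5.19226156e-02  1.79999520e+02] [-0.10356816  0.01619897  0.04583532] 39.97241370001946
roll_narrow [([505.0, -2.5, 53.4], 0.81), ([510.8, 153.8, 86.7], 0.7)]
guide_knob [([451.6, 117.0, 69.1], 0.69)]
guide_disc [([450.5, 113.8, 67.1], 0.59)]
```

View pics/w7o.png

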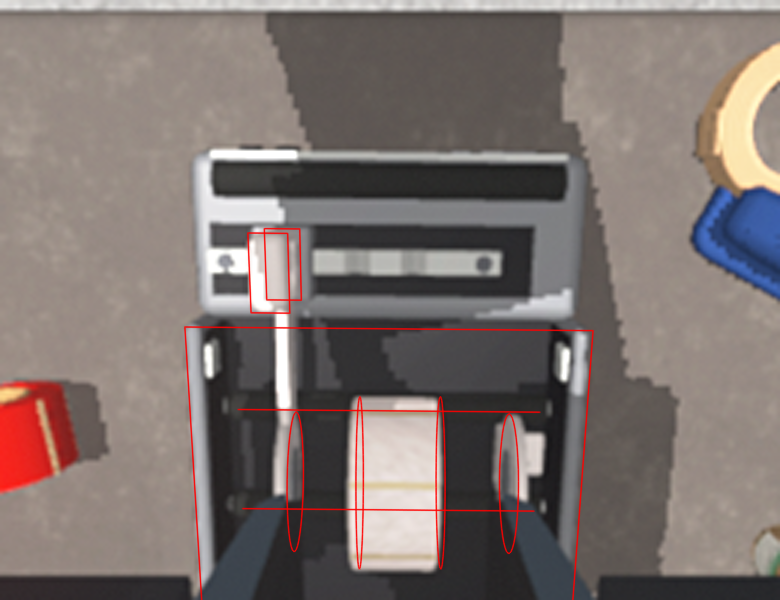

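The roll (pixels 350–443, rows 397–572) stands square in the cradle between the discs and matches the predicted pose. The knob is at about (270,270), where predicted. Next I'll grip the knob.

```bash
python3 -m crank '0.2 28 -20 0 0 0 0;0.2 27.5 -19.5 0 0 0 0;0.2 0 0 30 0 0 0;0.2 0 0 35 0 0 0;0.2 0 0 25 0 0 0;0.2 0 0 0 0 0 0;0.2 0 0 0 0 0 0' 20
python3 -m crank '0.2 0 0 15 0 0 0;0.2 0 0 10 0 0 0;0.2 0 0 0 0 0 0;0.2 0 0 0 0 0 0' 20
```

```text
time_s: 14.6
ee_pos: [444.2, 110.7, 106.5]
ee_rot: [180.0, 0.1, 180.0]
force: [0.4, -0.1, 0.4]
gripper_width: 36.7
gripper_force: 0.0
time_s: 15.1
ee_pos: [444.1, 110.7, 81.5]
ee_rot: [180.0, 0.1, -180.0]
force: [0.1, -0.2, 0.6]
gripper_width: 36.8
gripper_force: 0.0
```

```bash
python3 -m crank '1 0 0 0 0 0 0;1 0 0 0 0 0 0;1 0 0 0 0 0 0;1 0 0 0 0 0 0' 20
```

```text
time_s: 15.6
ee_pos: [443.8, 110.7, 81.1]
ee_rot: [180.0, 0.0, 179.9]
force: [0.1, 0.7, 2.9]
gripper_width: 12.3
gripper_force: 20.0
```

```bash
q='force|ee_pos'
python3 -m crank '1 0 6 0 0 0 0;1 0 6 0 0 0 0;1 0 4 0 0 0 0;1 0 0 0 0 0 0;1 0 0 0 0 0 0' 20 | grep -E "$q"
python3 -m crank '1 0 3 0 0 0 0;1 0 0 0 0 0 0;1 0 0 0 0 0 0' | grep -E "$q"
python3 -m crank '1 0 2 0 0 0 0;1 0 0 0 0 0 0;1 0 0 0 0 0 0' | grep -E "$q"
python3 -m crank '1 0 2 0 0 0 0;1 0 0 0 0 0 0;1 0 0 0 0 0 0' | grep -E "$q"
python3 -m crank '1 0 2 0 0 0 0;1 0 0 0 0 0 0;1 0 0 0 0 0 0' | grep -E "$q"
python3 -m crank '1 0 2 0 0 0 0;1 0 0 0 0 0 0;1 0 0 0 0 0 0' | grep -E "$q"
```

```text
ee_pos: [443.9, 127.4, 81.1]
force: [-0.3, 1.3, 2.6]
gripper_force: 20.0
ee_pos: [444.0, 129.8, 81.1]
force: [0.5, 0.9, 4.3]
gripper_force: 20.0
ee_pos: [444.0, 132.0, 81.1]
force: [1.1, 1.8, 4.0]
gripper_force: 20.0
ee_pos: [444.0, 134.2, 81.1]
force: [1.5, 3.6, 3.9]
gripper_force: 20.0
ee_pos: [444.0, 136.2, 81.1]
force: [2.6, 5.0, 5.5]
gripper_force: 20.0
ee_pos: [444.0, 136.7, 81.1]
force: [2.8, -0.5, 5.9]
gripper_force: 20.0
```

```bash
q='force|ee_pos'
for i in 1; do python3 -m crank '1 0 2 0 0 0 0;1 0 0 0 0 0 0;1 0 0 0 0 0 0' | grep -E "$q"; done
python3 -m crank '1 0 2 0 0 0 0;1 0 0 0 0 0 0;1 0 0 0 0 0 0' | grep -E "$q"
python3 -m crank '1 0 2 0 0 0 0;1 0 0 0 0 0 0;1 0 0 0 0 0 0' | grep -E "$q"
python3 -m crank '1 0 2 0 0 0 0;1 0 0 0 0 0 0;1 0 0 0 0 0 0'
```

```text
ee_pos: [444.0, 137.6, 81.1]
force: [3.1, -5.2, 7.4]
gripper_force: 20.0
ee_pos: [444.1, 140.3, 81.1]
force: [2.6, -2.9, 6.1]
gripper_force: 20.0
ee_pos: [444.1, 142.9, 81.1]
force: [2.6, -1.0, 4.9]
gripper_force: 20.0
time_s: 19.6
ee_pos: [444.1, 145.0, 81.1]
ee_rot: [-179.9, 0.1, -180.0]
force: [1.3, 0.5, 5.7]
gripper_width: 12.3
gripper_force: 20.0
```

```bash
q='force|ee_pos'
python3 -m crank '1 0 3 0 0 0 0;1 0 3 0 0 0 0;1 0 0 0 0 0 0;1 0 0 0 0 0 0' | grep -E "$q"
python3 -m crank '1 0 2 0 0 0 0;1 0 0 0 0 0 0;1 0 0 0 0 0 0' | grep -E "$q"
python3 -m crank '1 0 2 0 0 0 0;1 0 0 0 0 0 0;1 0 0 0 0 0 0' | grep -E "$q"
python3 -m crank '1 0 1 0 0 0 0;1 0 0 0 0 0 0;1 0 0 0 0 0 0' | grep -E "$q"
```

```text
ee_pos: [444.2, 151.0, 81.1]
force: [3.0, 0.7, 4.9]
gripper_force: 20.0
ee_pos: [444.2, 153.4, 81.1]
force: [3.2, 1.4, 5.1]
gripper_force: 20.0
ee_pos: [444.2, 156.3, 81.1]
force: [3.0, 4.1, 4.7]
gripper_force: 20.0
ee_pos: [444.2, 156.5, 81.1]
force: [4.8, -0.2, 4.7]
gripper_force: 20.0
```

```bash
python3 -m crank '1 0 0 0 0 0 0;1 0 0 0 0 0 0;1 0 0 0 0 0 0;1 0 0 0 0 0 0' 20
python3 - <<'E'
from ov import *
C,im=look("w8",["roll_narrow"])
for c in("scene","side"):
    grab_frame(c)
    for n in("roll_narrow","roll_wide","pump_bottle","mug"): print(c,n,[(np.round(d["point"]).tolist(),round(d["p"],2)) for d in models.search_frame(n,c)])
R=lambda x,y:np.array([(x+32*np.cos(t),y+w,58+32*np.sin(t)) for t in np.linspace(0,2*np.pi,60) for w in(-15,15)])
p=proj(C,R(523,172)); print(p.min(0),p.max(0))
m=(im.min(2)>150).astype(np.uint8); n,l,st,ce=cv2.connectedComponentsWithStats(m)
print([(s.tolist()) for s in st if 300<s[4]<20000])
E
```

```text
time_s: 21.72
ee_pos: [444.2, 156.5, 81.1]
ee_rot: [-180.0, 0.1, -180.0]
force: [5.1, 1.2, 4.1]
gripper_width: 12.1
gripper_force: 20.0
roll_narrow [([510.2, 14.6, 43.1], 0.61), ([492.1, 163.2, 73.1], 0.58)]
scene roll_narrow [([501.0, -20.0, 41.0], 0.88), ([632.0, -247.0, 40.0], 0.86), ([502.0, 157.0, 76.0], 0.41)]
scene roll_wide [([470.0, -273.0, 82.0], 0.76)]
scene pump_bottle [([650.0, -133.0, 82.0], 0.98)]
scene mug [([373.0, -405.0, 57.0], 0.78)]
side roll_narrow [([507.0, -27.0, 44.0], 0.83), ([626.0, -237.0, 27.0], 0.71), ([515.0, 165.0, 82.0], 0.58), ([582.0, 134.0, 48.0], 0.56)]
side roll_wide [([472.0, -282.0, 83.0], 0.86)]
side pump_bottle [([653.0, -138.0, 82.0], 0.71)]
side mug [([382.0, -395.0, 56.0], 0.68)]
[322.83733692 280.67418637] [367.94939685 371.25330942]
[[0, 27, 54, 70, 2662], [467, 115, 80, 77, 2593], [564, 145, 76, 20, 701], [214, 172, 183, 70, 865], [0, 212, 59, 63, 2675], [233, 221, 56, 9, 464], [312, 236, 19, 30, 552]]
```

```bash
python3 -c "
from workcell import env
print(env.job_done())"
```

```text
the job is handed in; nothing more can be done
None
```

I placed the narrow roll in the printer cradle and slid the guide into its second notch (about 56 mm travel, judged by feel). The gripper still holds the knob, the wide roll, bottle and mug look unmoved, and the job is handed in; I couldn't check the roll's exact angle after the final push.

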